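# Find the loose clutch stand bolt and hold its lever up

### The arm

A 7-joint arm with a two-finger parallel gripper is mounted at the origin on the work surface. World frame = base frame: x ahead of the robot, y to its left, z up, the work surface at z = 0. Lengths are in m, angles in rad, forces in N, time in s.
With the tool pointing down it reaches from about 0.4 to 0.85 m from the base axis. Payload 10.4 kg.
Tool frame: the origin (TCP) lies midway between the tips of the shut fingers; the grasp point (between the pads) lies 19 mm behind it (r.grasp_offset is the distance from the TCP to the grasp point, in m); x points along the fingers, y is the direction in which the jaws open and shut, and the axes are right-handed (so a half turn about x gives the same grasp; the last joint's range is limited). The gripper opens to 87 mm and grips with 3 to 60 N. Pads are 19 mm wide; open, the fingers measure 117 mm over their backs; the gripper's body (75 mm by 190 mm) begins 51 mm behind the grasp point.
Start: joints at [1.286, 0.332, -0.065, 1.46, 0.022, 1.35, -0.088], TCP at [0.162, -0.604, 0.223] pointing down, gripper open.
Joint ranges: [-2.6, 2.6], [-0.5, 2.12], [-1.47, 1.34], [0.16, 2.42], [-1.27, 4.41], [0.06, 2.06], [-2.6, 2.6]. Speed limits (rad/s): [2.22, 2.22, 2.79, 2.79, 3.14, 3.14, 3.14].

### API

Orientations are given as a unit quaternion [x, y, z, w].
In Python, from bench import r, vision, close_job gives the robot as it stands. The module is installed in compiled form; this text tells all that it offers.
- The arm moves only by the shell command python3 -m pendant 'ROWS' [OPENING] [FORCE]. ROWS is text: rows parted by semicolons, each of 6 numbers parted by spaces: the shift along the tool's x, y, z in units of 0.25 m (1.0 is 0.25 m), then the turn, a rotation vector about the tool's x, y, z in units of 1.5 rad (1.0 is 1.5 rad). A call has 1 to 8 rows; each row is the pose to reach, as a shift and turn from the pose commanded when the call began, along the tool's axes at that moment; what a row does not reach only later rows make up. A row lasts 1/10 s, in which the tool goes at most 50 mm and 8.59 degrees, less where a joint would pass 70% of its speed; a pose out of reach is approached as far as the arm can. A call with a number of a shift or a turn outside -1 to 1 is refused whole. A call with a gripper value outside its range is refused whole. OPENING is the gripper command: -1 is shut, 1 is fully open, values between are in proportion, set as the call begins (- or left out, the last holds). The fingers move at their own pace and stop on an object; FORCE is the grip in N (left out, the last holds). Time passes only in rows, so rows that repeat a pose let the fingers close. It gives the time, the measured TCP pose, the force and the opening at its end, in the units of the state.
- r.read_state(): the state, without advancing time (a new reading comes with each control period).
- vision.camera(name): name is "side" or "top"; returns (picture, depth): 400x640x3 uint8, blue, green, red; 400x640 float32, m along the optical axis (not along the pixel's ray), 0 where there is no reading.
- vision.get_calibration(name): a dict with "camera_matrix" (3x3 intrinsics, pixels), "rvec" (rotation vector, rad) and "tvec" (3), from world to camera coordinates, as OpenCV has them. Camera axes: x right, y down, z forward; pixel columns grow to the right and rows downward; lengths in m; the calibration is good to about 2 mm. A picture is of the moment at which its call begins. get_calibration takes no time and is no camera call.
- close_job(): hands the job in, once; it reports no verdict.
The state is a dict: "time": time; "joint_positions": joint angles; "joint_vel": joint speeds; "joint_torque": joint torques, N m; "ee_pos": TCP position; "eef_rot": TCP orientation; "ft_force": force on the tool from outside, world axes, zero at the start; "torque": the same for the moment, N m; "width": finger opening in m.
Only numpy, scipy, OpenCV 4.12 (cv2) and the standard library are available. Lean on these libraries where they do the work, as an engineer would, in place of code of your own. Each camera call takes 0.05 s, during which the arm holds its last target. There are 200 camera calls.

### The job

Draw the alignment tool straight up out of the clutch hub and hang it by its red handle on the hook of the bench stand. Then tap the three black bolt heads in the forks of the clutch levers from above until you find the loose one, which sinks under the tap, and raise the lever that straddles it to 45 degrees or more so that I can get a spanner on the bolt. Finish still holding that lever up in the gripper; leave the other two levers down and the other things on the bench where they are.

Things in the scene. Friction and masses are not known exactly. Their poses are not given: they have to be found in the camera images.
- clutch: Grey three-lever racing clutch, fixed on the bench, 284 mm over its flange; origin under its centre, z up. Three release levers lie on top and point from the rim to the centre: lever 1 on the clutch's own +x side, lever 2 at +120 degrees about z, lever 3 at -120. Cover ring top 98 mm above the bench, pressure plate under the lever tips 80 mm, nuts between the levers up to 114 mm.
- tool_bar (a point): Middle of the alignment tool's grip bar, the top of its red D-handle. z up along the shaft, y along the bar, 206 mm above the bench at the start. Bar round, 12 mm thick, 90 mm long, side bars at y = -45 and +45 mm; the opening below it is 78 mm wide, 48 mm high. The flange that sits on the hub is 120 mm below the bar, the shaft's lower end 170 mm: it must rise 100 mm to clear the bolts.
- align_tool: The alignment tool: loose steel stub shaft, 26 mm thick, 0.36 to 0.56 kg, with a red D-handle, standing upright in the 32 mm bore of the clutch hub at the start. Origin on its axis at the underside of its 44 mm flange, 120 mm below the bar; z up, y along the bar.
- hook_stand: Fixed tool stand: grey base plate 130 x 120 x 12 mm, 18 mm post, 266 mm tall. Its yellow hook, 9 mm rod, runs level from the post along the stand's -x, centre line 250 mm above the bench, and turns up at its end (x = -96 mm, top of the upturn 23 mm above the centre line). Origin under the base on the post's axis. A handle is brought on from the -x end and hangs best at x = -52 mm.
- bolt_1_head (a point): Centre of the top face of bolt 1, a black hex head 19 mm wide standing up through the fork of lever 1; 128 mm above the bench at the start and 10 mm higher than the lever's top; z up. It lies 94 mm from the clutch's axis.
- bolt_1 (a joint): How far bolt 1 has sunk, in m: 0 at the start. A tight bolt does not move when tapped; the loose one (a different one each time, not to be told by looks) gives way under about 2 N, sinks 6 mm and stays down (0.006).
- lever_1 (a joint): Angle of release lever 1 in rad: 0 lying level, growing as its inner end is raised, stop at 1.25. It swings freely and falls back by its own weight (about 0.18 kg) when let go.
- blade_1: Blued steel lever 1, 12 mm thick. Origin on its hinge, 122 mm from the clutch's axis, 112 mm above the bench; x along the lever to its tip (towards the clutch's axis when level), y along the hinge pin. Take it at x = 76 mm (tip 89 mm): plain bar there, 14 mm wide (y), on the x axis, 26 mm free below it when level. Its fork, 41 mm wide, x = -10 to 52 mm, lies round the bolt at x = 28 mm.
- bolt_2_head (a point): Centre of the top face of bolt 2, a black hex head 19 mm wide standing up through the fork of lever 2; 128 mm above the bench at the start and 10 mm higher than the lever's top; z up. It lies 94 mm from the clutch's axis.
- bolt_2 (a joint): How far bolt 2 has sunk, in m: 0 at the start. A tight bolt does not move when tapped; the loose one (a different one each time, not to be told by looks) gives way under about 2 N, sinks 6 mm and stays down (0.006).
- lever_2 (a joint): Angle of release lever 2 in rad: 0 lying level, growing as its inner end is raised, stop at 1.25. It swings freely and falls back by its own weight (about 0.18 kg) when let go.
- blade_2: Blued steel lever 2, 12 mm thick. Origin on its hinge, 122 mm from the clutch's axis, 112 mm above the bench; x along the lever to its tip (towards the clutch's axis when level), y along the hinge pin. Take it at x = 76 mm (tip 89 mm): plain bar there, 14 mm wide (y), on the x axis, 26 mm free below it when level. Its fork, 41 mm wide, x = -10 to 52 mm, lies round the bolt at x = 28 mm.
- bolt_3_head (a point): Centre of the top face of bolt 3, a black hex head 19 mm wide standing up through the fork of lever 3; 128 mm above the bench at the start and 10 mm higher than the lever's top; z up. It lies 94 mm from the clutch's axis.
- bolt_3 (a joint): How far bolt 3 has sunk, in m: 0 at the start. A tight bolt does not move when tapped; the loose one (a different one each time, not to be told by looks) gives way under about 2 N, sinks 6 mm and stays down (0.006).
- lever_3 (a joint): Angle of release lever 3 in rad: 0 lying level, growing as its inner end is raised, stop at 1.25. It swings freely and falls back by its own weight (about 0.18 kg) when let go.
- blade_3: Blued steel lever 3, 12 mm thick. Origin on its hinge, 122 mm from the clutch's axis, 112 mm above the bench; x along the lever to its tip (towards the clutch's axis when level), y along the hinge pin. Take it at x = 76 mm (tip 89 mm): plain bar there, 14 mm wide (y), on the x axis, 26 mm free below it when level. Its fork, 41 mm wide, x = -10 to 52 mm, lies round the bolt at x = 28 mm.
- threadlocker: Red plastic bottle, 34 mm across, 85 mm tall, standing; leave it. Origin under its centre.
- deep_socket: Deep steel socket with a blue band, 28 mm across, 65 mm tall, standing; leave it. Origin under its centre.
- spare_stand: Spare steel clutch stand, 30 mm across, 70 mm tall, standing; leave it. Origin under its centre.
- parts_dish: Round steel parts dish with three bolts, 112 mm across, 28 mm tall; leave it. Origin under its centre.
- disc_shaft: Steel shaft 200 mm long (along its y) with two 62 mm discs, lying; leave it. Origin on the bench below its centre.
- wrench: Steel wrench 190 mm long (along its x), lying flat; leave it. Origin on the bench below its centre.
- spare_disc: Spare bronze-coloured clutch disc, 170 mm across, 8 mm thick, lying flat; leave it. Origin under its centre.
Mind the look-alikes: they are no part of the job. Leave any orange or yellow look-alike of the align_tool alone.

How it is judged:
By the outcome, as a careful person would: the job done as asked, in the order asked, and still so for the second after the job is handed in, while the arm keeps its last pose, push and grip.
It also fails if it takes over 67 s, if anything falls off the work surface, if the arm or the gripper's body presses on something with over 40 N, if the wrist force passes 120 N, or if a joint passes its speed limit or range.

## Working session

There is one attempt and no reset: what is moved stays moved. The work goes in short steps, Python scripts to look and compute and a shell command to move; the robot and the scene stay as the last step left them, time stands still between calls to the robot, and variables do not carry over. Pictures are saved under pics/ and viewed, about 8 in all and at most 12, crops included, and the job is handed in when it is done.

```bash
mkdir -p pics; cat > h.py <<'E'
import numpy as np, cv2
from scipy.spatial.transform import Rotation as R
from bench import r, vision
def cal(n):
    c=vision.get_calibration(n); return np.array(c["camera_matrix"]),cv2.Rodrigues(np.array(c["rvec"],float))[0],np.array(c["tvec"],float).ravel()
def grab(n,f):
    p,d=vision.camera(n); cv2.imwrite(f"pics/{f}.png",p); np.save(f"pics/{f}.npy",d); return p,d
def world(n,d,u,v,z=None):
    K,Rm,t=cal(n); ray=np.linalg.inv(K)@[u,v,1]; c=-Rm.T@t; dr=Rm.T@ray
    s=d[int(round(v)),int(round(u))] if z is None else (z-c[2])/dr[2]
    return c+s*dr
def proj(n,P):
    K,Rm,t=cal(n); q=K@(Rm@np.array(P,float)+t); return q[:2]/q[2]
def tgt(pos,rot=None):
    "row for TCP pos (world) and rotation matrix from current measured pose"
    s=r.read_state(); Q=R.from_quat(s["eef_rot"]); sh=Q.inv().apply(np.array(pos)-s["ee_pos"])/.25
    rv=np.zeros(3) if rot is None else (Q.inv()*R.from_matrix(rot)).as_rotvec()/1.5
    return np.round(sh,3),np.round(rv,3)
E
python3 - <<'E'
from h import *
for n in("top","side"):
    p,d=grab(n,n+"0"); K,Rm,t=cal(n); print(n,-Rm.T@t,K[0,0]); 
s=r.read_state(); print(s); print(R.from_quat(s["eef_rot"]).as_matrix().round(3), r.grasp_offset)
E
```

```text
top [0.43018175 0.07176529 1.40710543] 399.91135153442843
side [ 0.31126605 -0.58587389  0.89266727] 389.6080204580405
{'time': 0.1, 'joint_positions': array([ 1.28641959,  0.33278186, -0.06468788,  1.46085297,  0.02157575,
        1.34988726, -0.08851383]), 'joint_vel': array([-0.00020304, -0.00154213, -0.00032351, -0.00088413,  0.00053398,
        0.00126945, -0.00034421]), 'joint_torque': array([ 1.51846656e-03, -6.24547362e+01,  2.47234764e-02, -3.90718102e+01,
       -6.14642235e-02,  3.65759328e-02,  6.47037768e-05]), 'ee_pos': array([ 0.16165805, -0.6033788 ,  0.22185228]), 'eef_rot': array([-0.70098918, -0.09271513,  0.70112847, -0.09185281]), 'ft_force': array([ 0.3355179 , -0.22940757, -0.07386727]), 'torque': array([ 0.01877088,  0.02919342, -0.01703688]), 'width': 0.08744449451563688}
[[-0.     0.259 -0.966]
 [ 0.001 -0.966 -0.259]
 [-1.    -0.001  0.   ]] 0.0187
```

View pics/top0.png

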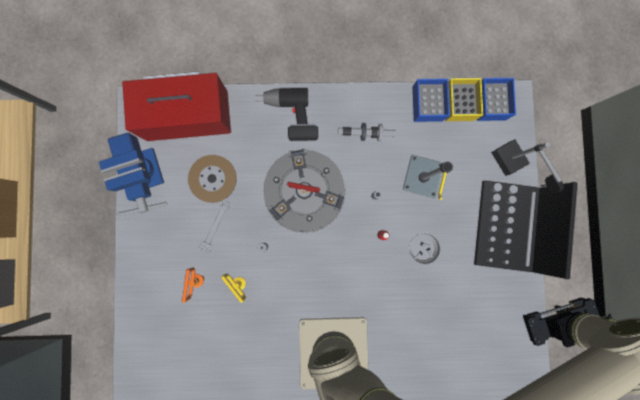

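View pics/side0.png

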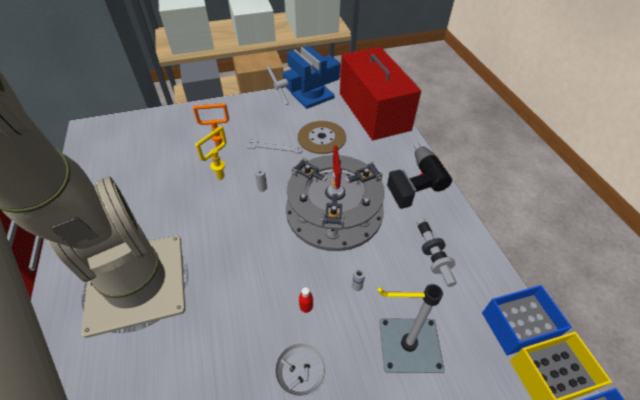

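The top view shows the clutch at about (304,190), the red handle at (303,187), and the hook stand with its post top at (446,168) and its yellow hook running from there to (441,197). The orange and yellow look-alikes are at (190,285) and (235,288). Next I'll enlarge the clutch and the stand.

```bash
python3 - <<'E'
from h import *
p=cv2.imread("pics/top0.png")
a=cv2.resize(p[140:240,255:355],None,fx=5.5,fy=5.5,interpolation=cv2.INTER_CUBIC)
b=cv2.resize(p[145:208,395:465],None,fx=5.5,fy=5.5,interpolation=cv2.INTER_CUBIC) # 385 wide
a=a[:, :]
out=np.zeros((550,800,3),np.uint8); out[:,:410]=cv2.resize(p[140:240,263:345],(410,500+50))[:, :410]
out[:346,412:797]=b[:346,:385]
cv2.imwrite("pics/c0.png",out)
d=np.load("pics/top0.npy")
# red bar, 3D via depth
for n in("top","side"):
    p=cv2.imread(f"pics/{n}0.png").astype(int); d=np.load(f"pics/{n}0.npy")
    m=(p[...,2]>120)&(p[...,1]<70)&(p[...,0]<70)
    P=np.array([np.r_[world(n,d,u,v),u,v] for v,u in zip(*np.where(m)) if d[v,u]>0])
    k=(abs(P[:,2]-.2)<.03)&(P[:,0]<.8)&(abs(P[:,1]-.07)<.2)
    print(n,P[k][:,:3].min(0),P[k][:,:3].max(0),P[k].mean(0),k.sum())
    if n=="top":
        q=P[k]; print(np.median(q[:,2]),cv2.minAreaRect(q[:,:2].astype(np.float32)*1000))
    y=(p[...,2]>180)&(p[...,1]>150)&(p[...,0]<80)
    P=np.array([np.r_[world(n,d,u,v),u,v] for v,u in zip(*np.where(y)) if d[v,u]>0])
    k=(P[:,2]>.2)&(P[:,1]<0); print("hook",P[k].round(3)[::max(1,k.sum()//12)])
# bench-height clutch fit: ring pts
d=np.load("pics/top0.npy");Q=np.array([world("top",d,u,v) for v in range(140,240) for u in range(255,355)])
k=(abs(Q[:,2]-.098)<.006); c,_=cv2.minEnclosingCircle(Q[k][:,:2].astype(np.float32)); print("ring",c,_)
E
```

```text
Traceback (most recent call last):
  File "h.py", line 9, in world
    K,Rm,t=cal(n); ray=np.linalg.inv(K)@[u,v,1]; c=-Rm.T@t; dr=Rm.T@ray
           ~~~^^^
  File "h.py", line 5, in cal
    c=vision.get_calibration(n); return np.array(c["camera_matrix"]),cv2.Rodrigues(np.array(c["rvec"],float))[0],np.array(c["tvec"],float).ravel()
ValueError: time passes only in moves, steps and waits
```

View pics/c0.png

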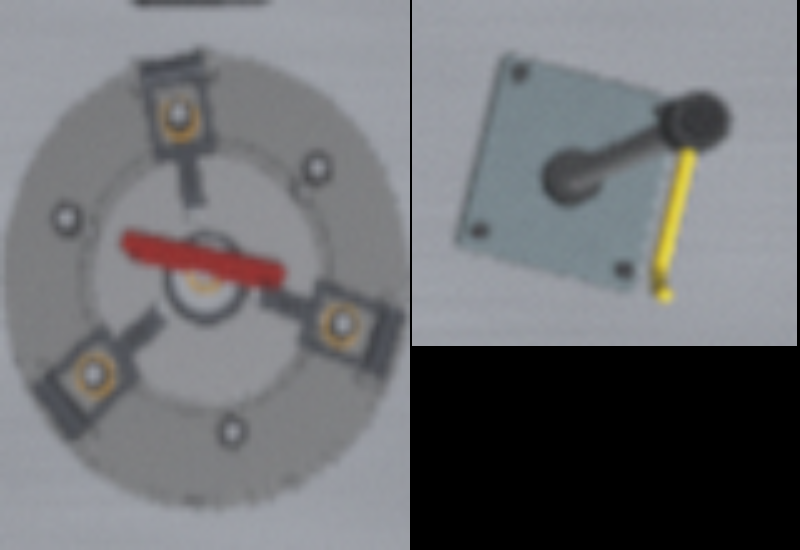

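The crop shows the bolts at full-picture pixels (298.8,160.9), (331.4,198.9) and (281.8,207.8), with the handle bar between them. The hook runs from (445.2,172.3) to its tip at (440.6,198.5).

```bash
python3 - <<'E'
s=open('h.py').read().replace("def cal(n):","import functools\n@functools.lru_cache\ndef cal(n):")
open('h.py','w').write(s)
E
python3 - <<'E'
from h import *
for n in("top","side"):
    p=cv2.imread(f"pics/{n}0.png").astype(int); d=np.load(f"pics/{n}0.npy")
    m=(p[...,2]>90)&(p[...,1]<70)&(p[...,0]<70)
    P=np.array([np.r_[world(n,d,u,v),u,v] for v,u in zip(*np.where(m)) if d[v,u]>0])
    k=(abs(P[:,2]-.2)<.03)&(P[:,0]<.8)&(abs(P[:,1]-.1)<.15)
    print(n,P[k].mean(0).round(4),k.sum(),P[k][:,2].max())
    if n=="top":
        q=P[k]; print(np.median(q[:,2]),cv2.minAreaRect(q[:,:2].astype(np.float32)*1000)); print(q[:,3:].min(0),q[:,3:].max(0))
    y=(p[...,2]>150)&(p[...,1]>120)&(p[...,0]<80)
    P=np.array([np.r_[world(n,d,u,v),u,v] for v,u in zip(*np.where(y)) if d[v,u]>0])
    k=(P[:,2]>.2)&(P[:,1]<-.1); print("hook",P[k].round(3)[::max(1,k.sum()//10)])
B=np.array([world("top",None,u,v,.128)for u,v in((298.8,160.9),(331.4,198.9),(281.8,207.8))])
N=np.array([world("top",None,u,v,.114)for u,v in((326.4,170.5),(276.4,179.6),(309.2,218.4))])
for X in(B,N):
    c=X.mean(0);print(X.round(4).tolist(),c.round(4),np.linalg.norm(X-c,axis=1).round(4),np.degrees(np.arctan2(*(X-c)[:,1::-1].T)).round(1))
print("post",world("top",None,447.5,167,.266),"hooktip",world("top",None,440.6,198.5,.273),"root",world("top",None,445.2,172.3,.25), "base ctr",world("top",None,395+158/5.5,145+178/5.5,.012))
E
```

```text
top [5.534000e-01 8.850000e-02 2.089000e-01 3.033913e+02 1.862283e+02] 92 0.214348325923152
0.20979194383985877 ((554.1617431640625, 88.90763854980469), (92.98440551757812, 8.876547813415527), 78.14031982421875)
[288. 183.] [318. 191.]
hook [[ 5.82e-01 -3.27e-01  2.55e-01  4.45e+02  1.72e+02]
 [ 5.77e-01 -3.26e-01  2.55e-01  4.45e+02  1.74e+02]
 [ 5.72e-01 -3.26e-01  2.47e-01  4.44e+02  1.76e+02]
 [ 5.65e-01 -3.23e-01  2.53e-01  4.44e+02  1.78e+02]
 [ 5.59e-01 -3.20e-01  2.55e-01  4.43e+02  1.80e+02]
 [ 5.53e-01 -3.19e-01  2.57e-01  4.43e+02  1.82e+02]
 [ 5.47e-01 -3.16e-01  2.56e-01  4.42e+02  1.84e+02]
 [ 5.41e-01 -3.16e-01  2.54e-01  4.42e+02  1.86e+02]
 [ 5.35e-01 -3.12e-01  2.57e-01  4.41e+02  1.88e+02]
 [ 5.30e-01 -3.14e-01  2.50e-01  4.41e+02  1.90e+02]
 [ 5.24e-01 -3.10e-01  2.53e-01  4.40e+02  1.92e+02]
 [ 5.08e-01 -3.03e-01  2.71e-01  4.40e+02  1.97e+02]]
side [5.508000e-01 7.860000e-02 2.052000e-01 3.368219e+02 1.623425e+02] 146 0.21604386259487696
hook [[ 5.02e-01 -3.04e-01  2.71e-01  3.78e+02  2.88e+02]
 [ 5.17e-01 -3.10e-01  2.59e-01  3.86e+02  2.92e+02]
 [ 5.14e-01 -3.
[... 230 characters left out ...]
4.22e+02  2.94e+02]
 [ 5.40e-01 -3.20e-01  2.55e-01  4.00e+02  2.95e+02]
 [ 5.74e-01 -3.30e-01  2.55e-01  4.20e+02  2.95e+02]
 [ 5.42e-01 -3.21e-01  2.52e-01  4.01e+02  2.96e+02]
 [ 5.76e-01 -3.31e-01  2.52e-01  4.21e+02  2.96e+02]]
[[0.6441, 0.1029, 0.128], [0.5191, 0.0006, 0.128], [0.4938, 0.1599, 0.128]] [0.5523 0.0878 0.128 ] [0.093  0.0933 0.0929] [   9.3 -110.9  129.1]
[[0.6132, 0.0139, 0.114], [0.5865, 0.177, 0.114], [0.4584, 0.0731, 0.114]] [0.5527 0.088  0.114 ] [0.0957 0.0952 0.0955] [ -50.8   69.2 -171. ]
post [ 0.59532934 -0.33060258  0.266     ] hooktip [ 0.50384089 -0.30412096  0.273     ] root [ 0.58209705 -0.3287353   0.25      ] base ctr [ 0.59678284 -0.33396702  0.012     ]
```

Everything fits the given sizes: the clutch centre is at (0.5525, 0.088), its yaw is about 9.2° modulo 120°, and the bolt radius is 93 mm against 94 mm given. The bar points at 78°, and the stand's +x at about -17° with its post at (0.597, -0.332). I'll grip the bar about 24 mm off centre so the fingers clear the hook, starting with a lift and the approach.

```bash
python3 -m pendant '-0.2 0 0 0 0 0;-0.44 -0.1 -0.1 0 0 0;-0.44 -0.25 -0.25 0 0 0;-0.44 -0.39 -0.38 0 0 0;-0.44 -0.52 -0.51 0 0 0;-0.44 -0.65 -0.63 0 0 0;-0.44 -0.78 -0.76 0 0 0;-0.44 -0.78 -0.76 0 0 0' 1 20
python3 -m pendant '0 -0.13 -0.13 0 0 0;0 -0.26 -0.25 0 0 0;0 -0.39 -0.38 0 0 0;0 -0.52 -0.51 0 0 0;0 -0.65 -0.63 0 0 0;0 -0.78 -0.76 0 0 0;0 -0.78 -0.76 0 0 0'
```

```text
time: 0.9
ee_pos: [0.2988, -0.3606, 0.3332]
eef_rot: [0.701, 0.095, -0.7, 0.096]
ft_force: [0.1, -0.2, 0.5]
width: 0.087
time: 1.6
ee_pos: [0.43, -0.1229, 0.3326]
eef_rot: [0.701, 0.096, -0.7, 0.095]
ft_force: [-1.3, -0.3, 1.1]
width: 0.0869
```

```bash
cat >> h.py <<'E'
def down(yaw,tilt=0,tdir=None):
    "tool x down, tool y at yaw (deg)"
    a=np.radians(yaw); y=np.array([np.cos(a),np.sin(a),0]); x=np.array([0,0,-1.]); return np.c_[x,y,np.cross(x,y)]
E
python3 - <<'E'
from h import *
print(tgt([.559,.112,.29],down(-11.9)), r.read_state()["joint_positions"].round(2))
E
```

```text
(array([ 0.172, -0.767, -0.748]), array([-0.728, -0.001,  0.   ])) [ 0.81 -0.08 -0.58  1.68 -0.05  1.53 -1.07]
```

```bash
python3 -m pendant '0 -0.1 -0.1 -0.09 0 0;0 -0.2 -0.2 -0.18 0 0;0 -0.31 -0.3 -0.28 0 0;0 -0.42 -0.41 -0.37 0 0;0 -0.53 -0.52 -0.46 0 0;0.05 -0.64 -0.63 -0.55 0 0;0.1 -0.72 -0.7 -0.64 0 0;0.17 -0.767 -0.748 -0.728 0 0'
python3 - <<'E'
from h import *
print(tgt([.559,.112,.188],down(-11.9)), r.read_state()["joint_positions"].round(2), r.read_state()["ee_pos"])
E
```

```text
time: 2.4
ee_pos: [0.5595, 0.107, 0.2895]
eef_rot: [0.55, 0.445, -0.549, 0.445]
ft_force: [-0.3, -0.6, 0.1]
width: 0.0869
(array([ 0.406, -0.006, -0.019]), array([-0.001, -0.001,  0.   ])) [ 0.44  0.29 -0.87  1.47  0.22  1.48 -0.64] [0.55951993 0.1069874  0.28948535]
```

```bash
python3 -m pendant '0.1 0 0 0 0 0;0.2 0 0 0 0 0;0.3 0 0 0 0 0;0.37 0 0 0 0 0;0.408 0 0 0 0 0;0.408 0 0 0 0 0;0.408 0 0 0 0 0'
python3 -m pendant '0 0 0 0 0 0;0 0 0 0 0 0;0 0 0 0 0 0;0 0 0 0 0 0;0 0 0 0 0 0;0 0 0 0 0 0;0 0 0 0 0 0;0 0 0 0 0 0' -1 45
```

```text
time: 3.1
ee_pos: [0.5593, 0.1049, 0.1887]
eef_rot: [0.551, 0.443, -0.551, 0.443]
ft_force: [-0.0, 0.2, -0.2]
width: 0.0871
time: 3.9
ee_pos: [0.5589, 0.105, 0.188]
eef_rot: [-0.551, -0.443, 0.551, -0.443]
ft_force: [0.3, -0.1, 0.8]
width: 0.031
```

The grasp point is 7 mm short along the bar. I'll shift it before closing.

```bash
python3 -m pendant '0 0 -0.014 0 0 0;0 0 -0.03 0 0 0;0 0 -0.03 0 0 0;0 0 -0.03 0 0 0;0 0 -0.03 0 0 0' -0.2 45
python3 -m pendant '0 0 0 0 0 0;0 0 0 0 0 0;0 0 0 0 0 0;0 0 0 0 0 0;0 0 0 0 0 0;0 0 0 0 0 0;0 0 0 0 0 0;0 0 0 0 0 0' -1 50
```

```text
time: 4.4
ee_pos: [0.5605, 0.1122, 0.188]
eef_rot: [-0.551, -0.443, 0.551, -0.443]
ft_force: [0.7, 0.4, 0.2]
width: 0.0348
time: 5.2
ee_pos: [0.5604, 0.1123, 0.188]
eef_rot: [-0.551, -0.443, 0.551, -0.443]
ft_force: [-1.9, 0.0, 0.2]
width: 0.0105
```

```bash
python3 -m pendant '-0.03 0 0 0 0 0;-0.08 0 0 0 0 0;-0.14 0 0 0 0 0;-0.21 0 0 0 0 0;-0.28 0 0 0 0 0;-0.35 0 0 0 0 0;-0.42 0 0 0 0 0;-0.46 0 0 0 0 0'
python3 -m pendant '0 0 0 0 0 0;0 0 0 0 0 0'
python3 - <<'E'
from h import *
for n in("top","side"):
    p,d=grab(n,n+"1")
a=cv2.imread("pics/side1.png")[90:290,240:480]; cv2.imwrite("pics/c1.png",cv2.resize(a,None,fx=3,fy=3,interpolation=cv2.INTER_CUBIC))
E
```

```text
time: 6.0
ee_pos: [0.5609, 0.1126, 0.3056]
eef_rot: [0.552, 0.442, -0.55, 0.443]
ft_force: [0.1, 0.2, -3.1]
width: 0.0107
time: 6.2
ee_pos: [0.5604, 0.1122, 0.3028]
eef_rot: [-0.551, -0.443, 0.551, -0.443]
ft_force: [0.2, -0.9, -3.7]
width: 0.0104
```

View pics/c1.png

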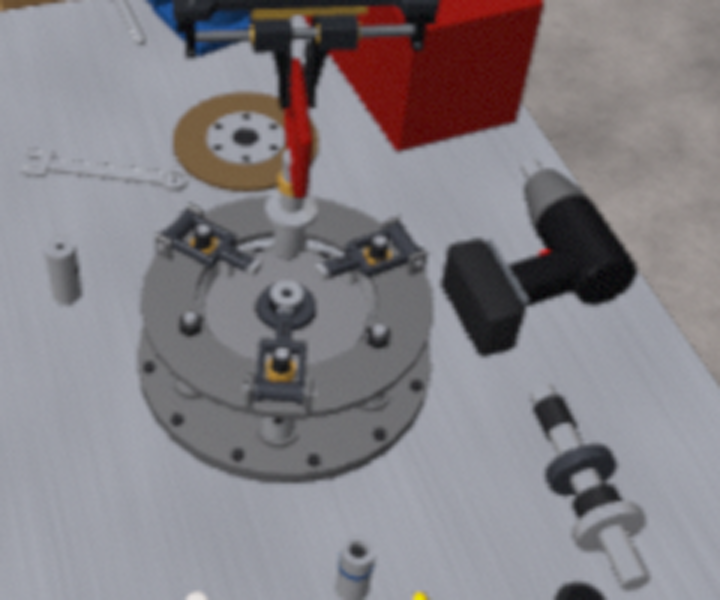

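The tool is held upright and clear of the hub, with the shaft's end above the bolts, and all three levers are down. Next I carry it to a spot in front of the hook.

```bash
python3 -m pendant '0 0 0.05 0 0 0;0 0 0.15 0 0 0;0 0 0.27 0 0 0;0 0 0.4 0 0 0;0 0 0.53 0 0 0;0 0 0.66 0.02 0 0;0 0 0.76 0.04 0 0;0 0 0.82 0.059 0 0'
python3 -m pendant '0 0 0 0 0 0'
python3 - <<'E'
from h import *
print(r.read_state()["ee_pos"],tgt([.470,-.268,.303],down(-17)), r.read_state()["joint_positions"].round(2))
E
```

```text
time: 7.1
ee_pos: [0.5153, -0.0912, 0.3026]
eef_rot: [-0.571, -0.417, 0.572, -0.417]
ft_force: [-0.3, -0.5, -3.7]
width: 0.0102
time: 7.2
ee_pos: [0.5156, -0.0908, 0.3026]
eef_rot: [-0.571, -0.417, 0.572, -0.417]
ft_force: [0.6, -0.4, -4.1]
width: 0.0106
[ 0.51561367 -0.0907634   0.30264734] (array([-0.001,  0.043,  0.731]), array([-0.009,  0.001,  0.   ])) [ 0.77  0.14 -0.75  1.56  0.1   1.48 -0.29]
```

```bash
python3 -m pendant '0 0 0.05 0 0 0;0 0 0.15 0 0 0;0 0.01 0.27 0 0 0;0 0.02 0.39 0 0 0;0 0.03 0.51 0 0 0;0 0.04 0.61 0 0 0;0 0.043 0.69 0 0 0;0 0.043 0.731 -0.009 0 0'
python3 -m pendant '0.06 0 0 0 0 0;0.124 0 0 0 0 0;0.124 0 0 0 0 0'
python3 - <<'E'
from h import *
for n in("top","side"):
    p,d=grab(n,n+"2")
a=cv2.imread("pics/side2.png")[230:400,300:460]; b=cv2.imread("pics/top2.png")[150:250,400:480]
out=np.zeros((595,800,3),np.uint8); out[:425,:400]=cv2.resize(a,(400,425),interpolation=cv2.INTER_CUBIC); out[:500,400:]=cv2.resize(b,(400,500),interpolation=cv2.INTER_CUBIC); cv2.imwrite("pics/c2.png",out)
print(r.read_state()["ee_pos"],tgt([.5542,-.2934,.271],down(-17)), r.read_state()["joint_positions"].round(2))
E
```

```text
time: 8.0
ee_pos: [0.4711, -0.2669, 0.3027]
eef_rot: [-0.567, -0.422, 0.568, -0.422]
ft_force: [-0.1, -0.9, -3.5]
width: 0.0104
time: 8.3
ee_pos: [0.471, -0.2635, 0.2691]
eef_rot: [-0.567, -0.424, 0.567, -0.421]
ft_force: [-0.2, 1.5, -3.6]
width: 0.0105
[ 0.47184887 -0.26426996  0.27168628] (array([0.002, 0.349, 0.017]), array([ 0.004, -0.   ,  0.   ])) [ 0.98  0.17 -0.62  1.58  0.1   1.42  0.06]
```

View pics/c2.png

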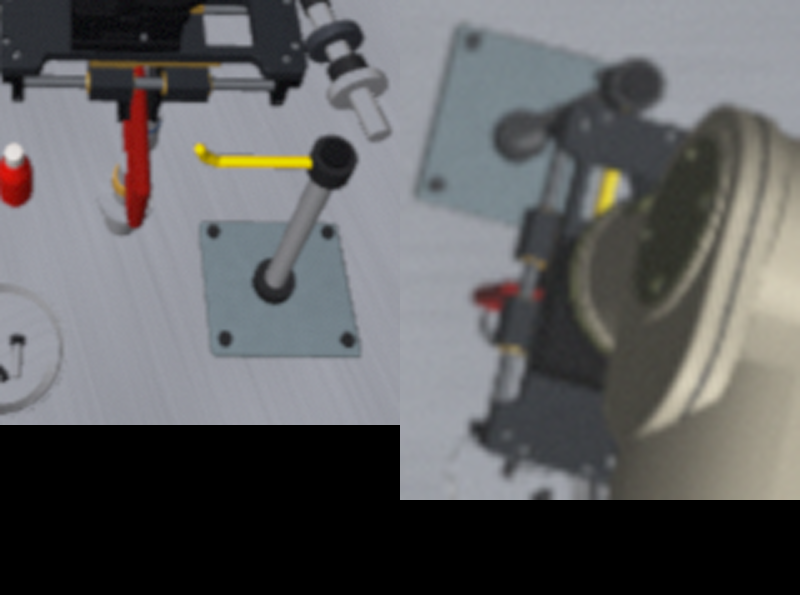

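The side view shows the handle upright in front of the hook's upturned end, which is at crop (203,155). I'll measure the handle's tilt and its centre from depth.

```bash
python3 - <<'E'
from h import *
n="side"; p=cv2.imread("pics/side2.png").astype(int); d=np.load("pics/side2.npy")
m=(p[...,2]>90)&(p[...,1]<60)&(p[...,0]<60); m[:, :340]=0; m[:,370:]=0
P=np.array([world(n,d,u,v) for v,u in zip(*np.where(m)) if d[v,u]>0]); P=P[(P[:,2]>.2)&(P[:,2]<.31)]
a=np.radians(-17); o=np.array([.597,-.332]); E=np.c_[(P[:,:2]-o)@[np.cos(a),np.sin(a)],(P[:,:2]-o)@[-np.sin(a),np.cos(a)],P[:,2]]
print(len(E),E.min(0).round(3),E.max(0).round(3))
# lateral extents by height
for z in np.arange(.21,.31,.01):
    k=abs(E[:,2]-z)<.005
    if k.sum(): print(z.round(3),k.sum(),E[k].min(0).round(3),E[k].max(0).round(3))
s=r.read_state(); print((s["ee_pos"][:2]-o)@[np.cos(a),np.sin(a)],(s["ee_pos"][:2]-o)@[-np.sin(a),np.cos(a)])
E
```

```text
420 [-0.149 -0.047  0.228] [-0.135  0.048  0.297]
0.23 72 [-0.146 -0.033  0.228] [-0.14   0.038  0.235]
0.24 41 [-0.145 -0.046  0.235] [-0.139  0.039  0.244]
0.25 11 [-0.145 -0.047  0.245] [-0.139 -0.042  0.254]
0.26 12 [-0.145 -0.047  0.257] [-0.138 -0.039  0.264]
0.27 12 [-0.149 -0.047  0.265] [-0.139  0.016  0.274]
0.28 18 [-0.145 -0.047  0.275] [-0.138  0.018  0.284]
0.29 191 [-0.145 -0.047  0.286] [-0.135  0.048  0.295]
0.3 63 [-0.142 -0.042  0.295] [-0.136  0.045  0.297]
-0.13948497020498896 0.028179906316226237
```

The handle is centred on the hook axis and upright, with the bar centre at 0.290 m. I'll slide it in 88 mm and lower it.

```bash
python3 -m pendant '0 0.03 0 0 0 0;0 0.09 0 0 0 0;0 0.15 0 0 0 0;0 0.21 0 0 0 0;0 0.27 0 0 0 0;0 0.32 0 0 0 0;0 0.352 0 0 0 0;0 0.352 0 0 0 0'
python3 -m pendant '0.03 0 0 0 0 0;0.06 0 0 0 0 0;0.085 0 0 0 0 0;0.1 0 0 0 0 0;0.108 0 0 0 0 0;0.108 0 0 0 0 0'
python3 - <<'E'
from h import *
print(r.read_state()["ee_pos"],r.read_state()["ft_force"])
E
```

```text
time: 9.2
ee_pos: [0.557, -0.2906, 0.2719]
eef_rot: [0.568, 0.422, -0.567, 0.422]
ft_force: [0.4, -0.5, -5.1]
width: 0.0106
time: 9.8
ee_pos: [0.5557, -0.2908, 0.2449]
eef_rot: [-0.567, -0.422, 0.568, -0.422]
ft_force: [-0.0, -0.5, -4.4]
width: 0.0109
[ 0.55573475 -0.29080686  0.24485552] [-2.34976461e-03 -5.21359507e-01 -4.36873648e+00]
```

Still carrying the full weight. I'll lower it in small steps until the hook takes it.

```bash
python3 -m pendant '0.006 0 0 0 0 0;0.01 0 0 0 0 0;0.01 0 0 0 0 0'; python3 -m pendant '0.004 0 0 0 0 0;0.008 0 0 0 0 0;0.008 0 0 0 0 0'
```

```text
time: 10.1
ee_pos: [0.556, -0.2908, 0.2426]
eef_rot: [0.567, 0.422, -0.567, 0.422]
ft_force: [0.2, -0.8, -3.5]
width: 0.0106
time: 10.4
ee_pos: [0.5562, -0.2907, 0.2414]
eef_rot: [0.568, 0.422, -0.567, 0.422]
ft_force: [-1.3, 0.7, 4.6]
width: 0.0103
```

```bash
python3 -m pendant '-0.003 0 0 0 0 0;-0.003 0 0 0 0 0;-0.003 0 0 0 0 0;-0.003 0 0 0 0 0;-0.003 0 0 0 0 0;-0.003 0 0 0 0 0' -0.35
python3 -m pendant '0 0 0 0 0 0;0 0 0 0 0 0;0 0 0 0 0 0;0 0 0 0 0 0;0 0 0 0 0 0'
python3 -m pendant '-0.04 0 0 0 0 0;-0.1 0 0 0 0 0;-0.2 0 0 0 0 0;-0.3 0 0 0 0 0;-0.4 0 0 0 0 0;-0.4 0 0 0 0 0'
python3 - <<'E'
from h import *
p,d=grab("side","side3")
a=p[230:400,300:460]; cv2.imwrite("pics/c3.png",cv2.resize(a,None,fx=3,fy=3,interpolation=cv2.INTER_CUBIC))
E
```

```text
time: 11.0
ee_pos: [0.5559, -0.2908, 0.2412]
eef_rot: [-0.567, -0.422, 0.567, -0.422]
ft_force: [0.8, 0.5, -0.3]
width: 0.0279
time: 11.5
ee_pos: [0.5559, -0.2908, 0.2413]
eef_rot: [-0.567, -0.422, 0.567, -0.422]
ft_force: [0.9, -0.3, -0.4]
width: 0.0285
time: 12.1
ee_pos: [0.5572, -0.2908, 0.3466]
eef_rot: [0.569, 0.42, -0.566, 0.424]
ft_force: [0.3, 0.7, 0.3]
width: 0.0282
```

View pics/c3.png

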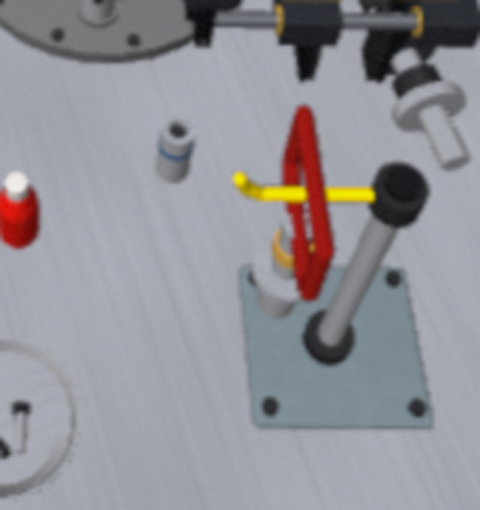

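The handle hangs on the yellow hook, with the rod passing through the opening at crop (310,195) and the shaft clear of the plate. On to tapping the first bolt at (0.519, 0.000).

```bash
python3 -m pendant '0 -0.05 -0.1 0 0 0;0 -0.11 -0.25 0 0 0;0 -0.18 -0.4 0 0 0;0 -0.25 -0.55 0 0 0;0 -0.32 -0.7 0 0 0;0 -0.39 -0.83 0 0 0;0 -0.44 -0.93 0 0 0;0 -0.47 -0.98 0 0 0' -1 20
python3 -m pendant '0.1 0 -0.05 0 0 0;0.25 0 -0.08 0 0 0;0.4 0 -0.08 0 0 0;0.55 0 -0.08 0 0 0;0.65 0 -0.08 0 0 0;0.7 0 -0.08 0 0 0;0.7 0 -0.08 0 0 0'
python3 - <<'E'
from h import *
print(tgt([.519,.0003,.135],down(-17)))
E
```

```text
time: 12.95
ee_pos: [0.5133, -0.0195, 0.3415]
eef_rot: [-0.567, -0.423, 0.567, -0.423]
ft_force: [-0.2, -0.5, 0.7]
width: 0.0005
time: 13.65
ee_pos: [0.519, -0.0038, 0.165]
eef_rot: [-0.567, -0.422, 0.568, -0.421]
ft_force: [0.9, -0.2, 0.2]
width: 0.0003
(array([ 0.12 , -0.004, -0.016]), array([0.003, 0.   , 0.002]))
```

```bash
python3 -m pendant '0.06 0 -0.016 0 0 0;0.12 0 -0.016 0 0 0;0.12 0 -0.016 0 0 0;0.13 0 -0.016 0 0 0;0.14 0 -0.016 0 0 0;0.145 0 -0.016 0 0 0;0.145 0 -0.016 0 0 0'
python3 -m pendant '0.004 0 0 0 0 0;0.008 0 0 0 0 0;0.008 0 0 0 0 0'
python3 -m pendant '0.004 0 0 0 0 0;0.008 0 0 0 0 0;0.008 0 0 0 0 0'
```

```text
time: 14.35
ee_pos: [0.5209, 0.0006, 0.1302]
eef_rot: [0.567, 0.422, -0.567, 0.422]
ft_force: [-0.4, 0.7, -0.5]
width: 0.0005
time: 14.65
ee_pos: [0.521, 0.0007, 0.1283]
eef_rot: [0.568, 0.422, -0.567, 0.422]
ft_force: [-0.3, 0.1, 3.3]
width: 0.0004
time: 14.95
ee_pos: [0.5213, 0.0007, 0.1279]
eef_rot: [0.567, 0.421, -0.567, 0.422]
ft_force: [-9.1, -1.2, 21.0]
width: 0.0004
```

The head at (0.519, 0.000) doesn't move at 0.128 m under 21 N, so it is tight. On to the next at (0.493, 0.161).

```bash
python3 -m pendant '-0.1 0 0 0 0 0;-0.17 -0.03 -0.05 0 0 0;-0.17 -0.09 -0.18 0 0 0;-0.17 -0.16 -0.31 0 0 0;-0.17 -0.23 -0.44 0 0 0;-0.17 -0.27 -0.53 0 0 0;-0.17 -0.294 -0.579 0 0 0;-0.17 -0.294 -0.579 0 0 0'
python3 - <<'E'
from h import *
print(r.read_state()["ee_pos"],tgt([.4933,.1605,.131],down(-17)))
E
```

```text
time: 15.75
ee_pos: [0.4914, 0.1627, 0.1686]
eef_rot: [0.567, 0.423, -0.567, 0.423]
ft_force: [0.6, -0.4, -0.1]
width: 0.0007
[0.49139885 0.16269743 0.16857359] (array([0.15 , 0.01 , 0.006]), array([ 0.006, -0.   ,  0.   ]))
```

```bash
python3 -m pendant '0.06 0.004 0.004 0 0 0;0.11 0.004 0.004 0 0 0;0.14 0.004 0.004 0 0 0;0.15 0.004 0.004 0 0 0;0.15 0.004 0.004 0 0 0'
python3 -m pendant '0.006 0 0 0 0 0;0.012 0 0 0 0 0;0.012 0 0 0 0 0'
python3 -m pendant '0.004 0 0 0 0 0;0.008 0 0 0 0 0;0.008 0 0 0 0 0'
```

```text
time: 16.25
ee_pos: [0.4926, 0.1588, 0.1305]
eef_rot: [-0.567, -0.422, 0.568, -0.422]
ft_force: [0.4, 0.7, 0.1]
width: 0.0003
time: 16.55
ee_pos: [0.4929, 0.1593, 0.1282]
eef_rot: [0.568, 0.422, -0.567, 0.422]
ft_force: [-1.0, -0.9, -0.4]
width: 0.0003
time: 16.85
ee_pos: [0.4929, 0.1592, 0.126]
eef_rot: [0.568, 0.422, -0.567, 0.422]
ft_force: [1.3, -0.3, 1.7]
width: 0.0004
```

```bash
python3 -m pendant '0.004 0 0 0 0 0;0.008 0 0 0 0 0;0.008 0 0 0 0 0'
python3 -m pendant '0.004 0 0 0 0 0;0.008 0 0 0 0 0;0.008 0 0 0 0 0'
python3 -m pendant '0.004 0 0 0 0 0;0.008 0 0 0 0 0;0.008 0 0 0 0 0'
```

```text
time: 17.15
ee_pos: [0.4928, 0.1592, 0.1239]
eef_rot: [-0.567, -0.422, 0.567, -0.422]
ft_force: [0.5, -0.4, 0.5]
width: 0.0007
time: 17.45
ee_pos: [0.4929, 0.1592, 0.1224]
eef_rot: [-0.567, -0.422, 0.567, -0.422]
ft_force: [-2.0, -1.3, 6.3]
width: 0.0004
time: 17.75
ee_pos: [0.4933, 0.1595, 0.1222]
eef_rot: [0.568, 0.421, -0.567, 0.423]
ft_force: [-8.6, -3.7, 26.5]
width: 0.0003
```

The head at (0.493, 0.161) sank from 0.128 m to 0.122 m under about 2 N and then bottomed out, so this is the loose bolt. I'll lift off, turn the jaws to 39.2° and go over the lever's grip point.

```bash
python3 -m pendant '-0.1 0 0 0 0 0;-0.2 0 0 0 0 0;-0.2 0.03 0.02 -0.09 0 0;-0.2 0.07 0.05 -0.18 0 0;-0.2 0.1 0.07 -0.27 0 0;-0.2 0.13 0.09 -0.36 0 0;-0.2 0.157 0.103 -0.45 0 0;-0.2 0.157 0.103 -0.54 0 0' -0.08 25
python3 -m pendant '0 0 0 -0.07 0 0;0 0 0 -0.114 0 0;0 0 0 -0.114 0 0'
python3 - <<'E'
from h import *
s=r.read_state()
print(s["ee_pos"],s["joint_positions"].round(2),tgt([.5234,.1236,.150],down(39.2)))
p,d=grab("side","side4")
cv2.imwrite("pics/c4.png",cv2.resize(p[110:260,260:410],None,fx=4,fy=4,interpolation=cv2.INTER_CUBIC))
E
```

```text
time: 18.55
ee_pos: [0.5235, 0.1221, 0.1697]
eef_rot: [0.354, 0.612, -0.354, 0.612]
ft_force: [-0.6, 0.2, -0.7]
width: 0.0397
time: 18.85
ee_pos: [0.5228, 0.1231, 0.1697]
eef_rot: [0.301, 0.64, -0.302, 0.639]
ft_force: [-0.2, -0.4, -0.0]
width: 0.0399
[0.52281311 0.12313457 0.16973576] [ 0.54  0.33 -1.01  1.72  0.29  1.25  0.15] (array([0.079, 0.003, 0.   ]), array([ 0.004, -0.   ,  0.   ]))
```

View pics/c4.png

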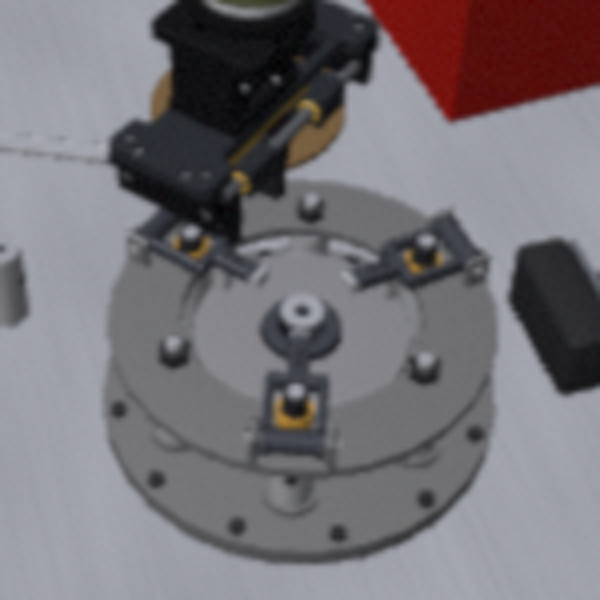

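The gripper stands over the left lever, at crop (225,255), and its bolt at (190,240) is visibly lower than the other two. I'll descend and grip.

```bash
python3 -m pendant '0.06 0.003 0 0 0 0;0.12 0.003 0 0 0 0;0.18 0.003 0 0 0 0;0.24 0.003 0 0 0 0;0.28 0.003 0 0 0 0;0.3 0.003 0 0 0 0;0.3 0.003 0 0 0 0'
python3 -m pendant '0 0 0 0 0 0;0 0 0 0 0 0;0 0 0 0 0 0;0 0 0 0 0 0;0 0 0 0 0 0;0 0 0 0 0 0' -1 25
python3 - <<'E'
import numpy as np
for t in np.arange(5,61,5):
    T=np.radians(t);F=.6*T; print(t,np.round([(-76*np.sin(T)+18.7*(np.cos(F)-1))/250,(76*(np.cos(T)-1)+18.7*np.sin(F))/250,-F/1.5],3))
E
```

```text
time: 19.6
ee_pos: [0.5232, 0.1237, 0.0943]
eef_rot: [0.302, 0.64, -0.302, 0.639]
ft_force: [1.2, -0.2, 0.9]
width: 0.04
time: 20.2
ee_pos: [0.5245, 0.1243, 0.0955]
eef_rot: [0.302, 0.639, -0.301, 0.64]
ft_force: [3.8, 3.7, -1.2]
width: 0.0139
5 [-0.027  0.003 -0.035]
10 [-0.053  0.003 -0.07 ]
15 [-0.08   0.001 -0.105]
20 [-0.106 -0.003 -0.14 ]
25 [-0.131 -0.009 -0.175]
30 [-0.156 -0.018 -0.209]
35 [-0.179 -0.028 -0.244]
40 [-0.202 -0.041 -0.279]
45 [-0.223 -0.055 -0.314]
50 [-0.243 -0.071 -0.349]
55 [-0.261 -0.089 -0.384]
60 [-0.278 -0.108 -0.419]
```

Width 13.9 mm, so the 14 mm bar is gripped, with slight side loads only. Raising to 30° first, checking the force on the way.

```bash
python3 -m pendant '-0.027 0 0.003 0 -0.035 0;-0.053 0 0.003 0 -0.07 0;-0.08 0 0.001 0 -0.105 0;-0.106 0 -0.003 0 -0.14 0;-0.131 0 -0.009 0 -0.175 0;-0.156 0 -0.018 0 -0.209 0;-0.156 0 -0.018 0 -0.209 0'
python3 - <<'E'
from h import *
s=r.read_state(); print(s["joint_positions"].round(2))
Q=R.from_quat(s["eef_rot"]).as_matrix(); g=s["ee_pos"]-.0187*Q[:,0]; h=np.array([.4754,.1825,.112]); i=np.array([.632,-.775,0])
v=g-h; print("reach",np.linalg.norm(v),"angle",np.degrees(np.arctan2(v[2],v@i)),"tilt",np.degrees(np.arcsin(Q[:,0]@i)))
# next rows from theta 30/phi 18 in current (ideal) tool frame
f=lambda t:(np.radians(t),.6*np.radians(t))
def pos(t):
    T,F=f(t); return np.array([-76*np.sin(T)+18.7*np.cos(F),76*np.cos(T)+18.7*np.sin(F)])/250 #x down,z inward
F0=f(30)[1]; M=np.array([[np.cos(F0),np.sin(F0)],[-np.sin(F0),np.cos(F0)]])
for t in (35,40,45,50,55,58): print(t,(M@(pos(t)-pos(30))).round(3),round(-(f(t)[1]-F0)/1.5,3))
E
```

```text
time: 20.9
ee_pos: [0.5209, 0.1286, 0.1351]
eef_rot: [0.25, 0.531, -0.344, 0.733]
ft_force: [5.5, 3.1, -2.3]
width: 0.0138
[ 0.32  0.27 -0.94  1.88  0.59  1.14 -0.18]
reach 0.0765642516425227 angle 32.22728223334619 tilt 18.124796946193303
35 [-0.026 -0.003] -0.035
40 [-0.051 -0.008] -0.07
45 [-0.076 -0.015] -0.105
50 [-0.1   -0.024] -0.14
55 [-0.122 -0.035] -0.175
58 [-0.135 -0.043] -0.195
```

The lever is following cleanly: reach 76.6 mm, about 32°. Continuing to about 57°.

```bash
python3 -m pendant '-0.026 0 -0.003 0 -0.035 0;-0.051 0 -0.008 0 -0.07 0;-0.076 0 -0.015 0 -0.105 0;-0.1 0 -0.024 0 -0.14 0;-0.122 0 -0.035 0 -0.175 0;-0.13 0 -0.039 0 -0.185 0;-0.13 0 -0.039 0 -0.185 0'
python3 - <<'E'
from h import *
s=r.read_state()
Q=R.from_quat(s["eef_rot"]).as_matrix(); g=s["ee_pos"]-.0187*Q[:,0]; h=np.array([.4754,.1825,.112]); i=np.array([.632,-.775,0])
v=g-h; print("reach",np.linalg.norm(v),"angle",np.degrees(np.arctan2(v[2],v@i)),s["ft_force"],s["joint_positions"].round(2))
p,d=grab("side","side5"); 
out=np.zeros((600,800,3),np.uint8)
out[:480,:400]=cv2.resize(p[110:260,270:395],(400,480),interpolation=cv2.INTER_CUBIC); out[:425,400:]=cv2.resize(p[230:400,300:460],(400,425),interpolation=cv2.INTER_CUBIC)
cv2.imwrite("pics/c5.png",out)
E
```

```text
time: 21.6
ee_pos: [0.5089, 0.1432, 0.1619]
eef_rot: [0.201, 0.426, -0.375, 0.798]
ft_force: [7.0, 4.8, -3.8]
width: 0.0139
reach 0.07730120977911223 angle 57.81277449907841 [ 6.98621837  4.76011023 -3.77323205] [ 0.11  0.25 -0.94  1.93  0.83  1.28 -0.47]
```

View pics/c5.png

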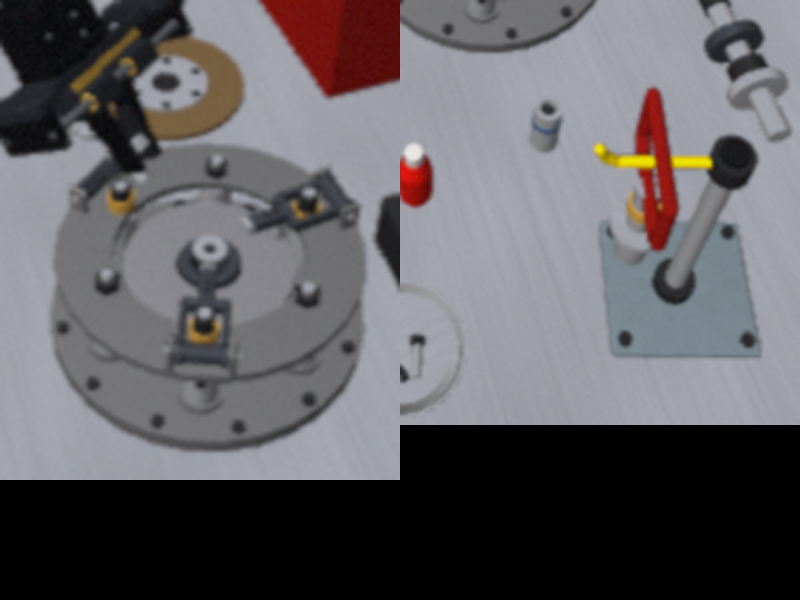

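The left lever is up in the gripper at about 57°, with its bolt uncovered at crop (120,190). The other two levers are down and the tool still hangs on the hook. I'll let it settle and hand in.

```bash
python3 -m pendant '0 0 0 0 0 0;0 0 0 0 0 0;0 0 0 0 0 0;0 0 0 0 0 0;0 0 0 0 0 0' - 30; python3 -c "
from bench import close_job
print(close_job())"
```

```text
time: 22.15
ee_pos: [0.509, 0.143, 0.1617]
eef_rot: [0.202, 0.426, -0.376, 0.798]
ft_force: [6.2, 5.8, -3.4]
width: 0.0139
the job is handed in; nothing more can be done
None
```

The alignment tool is hanging on the hook, the loose bolt is found, and I handed the job in at 22 s with its lever still held up in the gripper. The hand-in gave no verdict.

- **Tool:** I drew it straight up out of the hub and hung it by its red handle. The last side picture shows it still on the hook, with the rod through the handle.
- **Bolts:** The bolt at (0.519, 0.000) did not move under 21 N. The one at (0.493, 0.160) sank 6 mm under about 2 N and then stopped, so that is the loose one. I did not tap the third, since the loose bolt was already found. I can't say which number the loose bolt has, because the pictures don't show which lever is lever 1.
- **Lever:** I raised the lever over the loose bolt to about 57°, worked out from the gripper's position. The finger opening reads 13.9 mm on the 14 mm bar. The side load at the wrist is about 9 N and steady.
- **Rest of the bench:** The last picture shows the other two levers down. I had no contact with anything else on the bench, though I did not measure every item's position again.

No check failed. The first approach to the handle stopped 7 mm short along the bar, and I corrected it before gripping.

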